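# Feel for the flush key and release the pick-box lid

## Robot

A 6-joint arm with a two-finger parallel gripper is mounted at the origin on the work surface. World frame = base frame: x ahead of the robot, y to its left, z up, the work surface at z = 0. Lengths are in m, angles in rad, forces in N, time in s.
With the tool pointing down it reaches from about 0.3 to 0.75 m from the base axis. Payload 8.5 kg.
Tool frame: the origin (TCP) lies between the finger pads; the fingertips stand 25 mm ahead of it and the grasp point (between the pads) lies 6 mm ahead of it; z points along the fingers, y is the direction in which the jaws open and shut (so a half turn about z gives the same grasp; the last joint's range is limited). The gripper opens to 85 mm and grips with 20 to 120 N. Pads are 22 mm wide; open, the fingers measure 114 mm over their backs; the gripper's body (76 mm by 85 mm) begins 54 mm behind the grasp point. The pads swing forward as they close: fully open they stand 13 mm farther back than shut.
Start: joints at [-1.46, 0.381, 1.297, -0, 1.464, -0.215], TCP at [0.176, -0.521, 0.222] pointing down, gripper open.
Joint ranges: [-3.11, 3.11], [-0.89, 2.33], [0.22, 2.48], [-1.42, 4.56], [0.17, 2.85], [-2.88, 2.88]. Speed limits (rad/s): [2.39, 2.39, 3.14, 3.14, 3.14, 3.14].

## Interface

Orientations are given as a unit quaternion [w, x, y, z].
In Python, from rig import env gives the robot as it stands.
- The arm moves only by the tool play_rows, never from a script. Its argument "rows" is a list of rows, each a list of 2 entries, a list of its own where there are three numbers: the shift along the tool's x, y, z in cm, then the turn, a rotation vector about the tool's x, y, z in rad. A call has 1 to 5 rows; each row shifts and turns the commanded pose from where the row before left it, along the tool's axes as they then stand; what a row does not reach is not made up. A row lasts 1/10 s, in which the tool goes at most 50 mm and 8.59 degrees, less where a joint would pass 70% of its speed; a pose out of reach is approached as far as the arm can. A call with a gripper value outside its range is refused whole. "claw" is the closure, from 0 (fully open) to 1 (shut), set as the call begins (left out, the last holds). The fingers move at their own pace and stop on an object; the grip force is fixed at half the most. Time passes only in rows, so rows that do not move let the fingers close. It gives the time, the measured TCP pose, the force and the opening at its end, in the units of the state.
- env.read_state(): the state, without advancing time (a new reading comes with each control period).
- env.read_camera(name): name is "side" or "top"; returns a dict with "color" (400x640x3 uint8, red, green, blue), "fovy" (degrees; the focal length in pixels is half the picture's height over the tangent of half this angle, whatever the lens; pixels are square), "cx", "cy" (the principal point, pixels), "R" (3x3) and "t" (3): a world point X has camera coordinates R X + t. Camera axes: x right, y down, z forward; pixel columns grow to the right and rows downward; lengths in m; the calibration is good to about 2 mm. A picture is of the moment at which its call begins. There is no depth.
- env.close_job(): hands the job in, once; it reports no verdict.
The state is a dict: "time_s": time; "qpos": joint angles; "dq": joint speeds; "joint_efforts": joint torques, N m; "tool_pos": TCP position; "tool_rot": TCP orientation; "wrist_force": force on the tool from outside, world axes, zero at the start; "wrist_torque": the same for the moment, N m; "gripper_width": opening from 0.0 (shut) to 1.0 (fully open).
Only numpy, scipy, OpenCV 4.12 (cv2) and the standard library are available. Lean on these libraries where they do the work, as an engineer would, in place of code of your own. Each camera call takes 0.05 s, during which the arm holds its last target.

## Task

Open the lidded pick box on the stock bench: feel across the flat grey tiles along its front for the one with the flush, recessed release key, and press that key down with a fingertip until the catch lets go and the lid springs up. Let go of the key and let the lid open fully by its own spring: do not push, lift or hold the lid, and do not move or pick up any of the things lying on and around the box.

Things in the scene. Friction and masses are not known exactly. Their poses are not given: they have to be found in the camera images.
- pickbox: lidded pick box of a parts bench, fixed to the table: 400 mm wide (its y), x from -38 to +290 mm, about 112 mm high. Origin on the table under the centre of the flat key panel along its front; x points to its back (away from the robot), y to its left, z up. Behind the panel come a cross member (x 38 to 68 mm) and the closed lid (x 75 to 280 mm) over three yellow bins of fasteners
- panel (a point): centre of the key panel's surface, 100 mm above the table, axes as the box's. Level, 320 (y) x 56 (x) mm, aluminium rails flush along it. Five equal grey tiles 64 mm apart, flush with one another: four solid and rigid; one, in any of the five places, has in its middle a 52 (y) x 38 (x) mm opening with the release key, of the same grey, 2.5 mm below the surface
- place1 (a point): centre of tile place 1 (the leftmost, at +128 mm along the box's y), on the panel's surface 100 mm above the table; axes as the box's. If the key's tile is in this place, the key's centre lies here, 2.5 mm lower
- place2 (a point): centre of tile place 2 (at +64 mm along the box's y), on the panel's surface 100 mm above the table; axes as the box's. If the key's tile is in this place, the key's centre lies here, 2.5 mm lower
- place3 (a point): centre of tile place 3 (the middle one, at 0 mm along the box's y), on the panel's surface 100 mm above the table; axes as the box's. If the key's tile is in this place, the key's centre lies here, 2.5 mm lower
- place4 (a point): centre of tile place 4 (at -64 mm along the box's y), on the panel's surface 100 mm above the table; axes as the box's. If the key's tile is in this place, the key's centre lies here, 2.5 mm lower
- place5 (a point): centre of tile place 5 (the rightmost, at -128 mm along the box's y), on the panel's surface 100 mm above the table; axes as the box's. If the key's tile is in this place, the key's centre lies here, 2.5 mm lower
- key (a joint): travel of the release key straight down: 0 at rest (2.5 mm below the panel surface), 0.006 m fully pressed. It is sprung: it starts to move at about 2 N, is fully down at 6 to 7 N, and comes back up by itself. The catch lets go once it is about 4 mm down
- lid: the box's lid, a clear sheet in an aluminium frame, 205 mm deep and 372 mm wide. Origin in the middle of its front edge; shut, its axes are the box's. A steel catch holds it until the key is pressed; then it swings up and back about its rear edge (107 mm above the table, 205 mm behind the origin when shut) by its own spring in about 3 s, to 1.75 rad (z axis past level), and stays open
- nut: steel hex nut, 36 mm across flats and 22 mm high, lying on one end cap of the panel (182 mm left or right of its centre); loose, origin under its middle
- washer: flat steel washer, 44 mm across and 5 mm thick, lying on the other end cap; loose, origin under its middle
- tape_roll: roll of brown packing tape lying flat, 104 mm across and 48 mm high; loose, origin under its middle
- marker: marker pen, 133 mm long and 18 mm thick, lying along its own x; loose, origin under its middle
- scanner: hand-held bar-code scanner lying on its side: head 75 x 60 x 45 mm, with a 110 mm grip towards its -y; loose, origin under its middle
- carton: closed cardboard carton of screws, 110 x 75 x 60 mm; loose, origin under its middle
- spare_bin: empty open-fronted yellow stock bin, 165 x 105 x 75 mm; loose, origin under its middle
- screwdriver: screwdriver, 200 mm long and 26 mm thick, lying along its own x; loose, origin under its middle

How it is judged:
On the way:
1. the release key is pressed in (value of joint key above 0.003 m and contact force between the fingers and key above 0.5 N), for 0.05 s.
At the end, for the whole second after the job is handed in: The lid stands open by more than 1.5 rad and has stopped moving, and the key is back up (pressed less than 1.5 mm) (angle between lid's own z axis and vertical above 1.5 rad and angular speed of lid below 0.15 rad/s and value of joint key below 0.0015 m); the robot touches nothing.
It fails at once if the lid is pushed or held by the robot with more than 8 N (contact force between any of the fingers, the arm and lid above 8 N).
It fails at once if a loose thing on or around the box is lifted or moved by more than 25 mm (distance of any of nut, washer, tape_roll, marker, scanner, carton, spare_bin, screwdriver from where it was at the start of the episode above 0.025 m).
It also fails if it takes over 45 s, if anything falls off the work surface, if the arm or the gripper's body presses on something with over 40 N, if the wrist force passes 120 N, or if a joint passes its speed limit or range.

## Working session

There is one attempt and no reset: what is moved stays moved. The work goes in short steps, Python scripts to look and compute and a tool call to move; the robot and the scene stay as the last step left them, time stands still between calls to the robot, and variables do not carry over. Pictures are saved under pics/ and viewed, and the job is handed in when it is done.

Besides the shell and the picture viewer there is one more tool, called after "Call:" as name([rows], argument=value, ...), one row to a line, values as JSON. play_rows: Moves the arm, as the interface text tells. Its arguments: {"type":"object","properties":{"rows":{"type":"array"},"claw":{"type":"number"}},"required":["rows"]}

```bash
mkdir -p pics; ls; python3 - <<'E'
from rig import env
import cv2
for n in("side","top"):
    c=env.read_camera(n); cv2.imwrite(f"pics/{n}0.png",c["color"][:,:,::-1]); print(n,c["fovy"],c["cx"],c["cy"],c["R"],c["t"])
print(env.read_state())
E
```

```text
pics
side 53.8795613882434 317.40028160214945 199.10430728901585 [[ 0.98059958 -0.19537043  0.01596428]
 [-0.11868296 -0.65655756 -0.74488021]
 [ 0.15600904  0.72853454 -0.6670072 ]] [-0.52404472  0.15222112  0.90330799]
top 54.65144789901463 318.41377413091436 198.1272922211221 [[ 0.00249253 -0.99956268  0.02946594]
 [-0.98110565 -0.0081448  -0.19330123]
 [ 0.19345669 -0.02842739 -0.98069689]] [0.01177284 0.57506589 0.82217882]
{'time_s': 0.1, 'qpos': array([-1.46029599e+00,  3.81095651e-01,  1.29815287e+00, -3.85318910e-07,
        1.46361975e+00, -2.15300902e-01]), 'dq': array([ 0.00053996, -0.00061408, -0.00258272, -0.0008275 ,  0.00142546,
        0.00042581]), 'joint_efforts': array([ 3.81320715e-03, -4.49222875e+01, -2.31655240e+01, -1.69738450e-04,
        3.70298338e-03,  4.61912987e-05]), 'tool_pos': array([ 0.17600328, -0.52078561,  0.22190207]), 'tool_rot': array([-6.36941737e-04,  9.86760805e-01,  1.62181090e-01,  3.32147041e-05]), 'wrist_force': array([0.26125134, 0.0645129 , 0.17123281]), 'wrist_torque': array([0.02212826, 0.01281841, 0.00713075]), 'gripper_width': 1.0004429835546014}
```

View pics/side0.png

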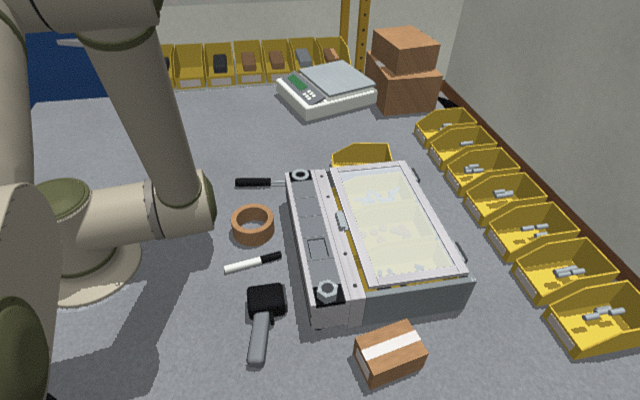

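View pics/top0.png

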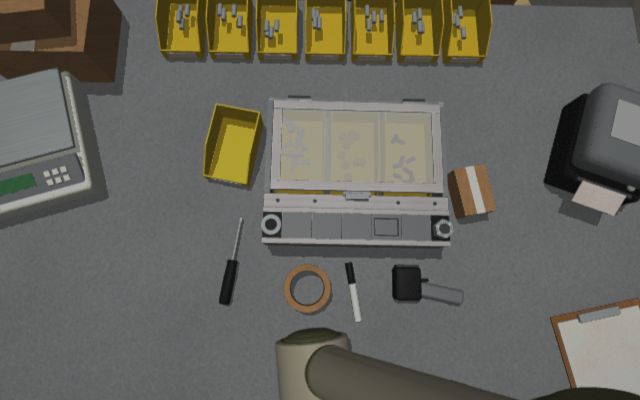

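The side view shows an outlined rectangle on the panel at about (318,248), and the top view shows it at about (386,227). The nut is at the right end and the washer at the left. I'll zoom in and triangulate.

```bash
python3 - <<'E'
import cv2
a=cv2.imread("pics/top0.png")[190:255,250:460]; cv2.imwrite("pics/topz.png",cv2.resize(a,None,fx=3.8,fy=3.8,interpolation=cv2.INTER_CUBIC))
a=cv2.imread("pics/side0.png")[155:330,270:370]; cv2.imwrite("pics/sidez.png",cv2.resize(a,None,fx=3.4,fy=3.4,interpolation=cv2.INTER_CUBIC))
E
```

```text
(no output)
```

View pics/topz.png

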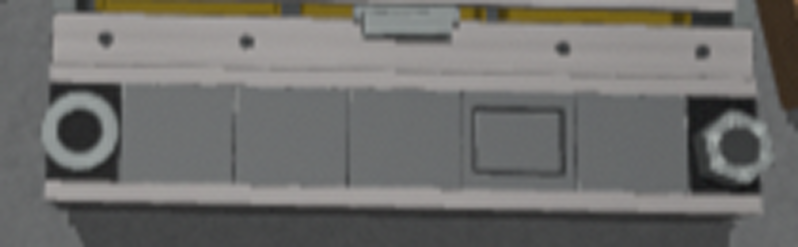

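View pics/sidez.png

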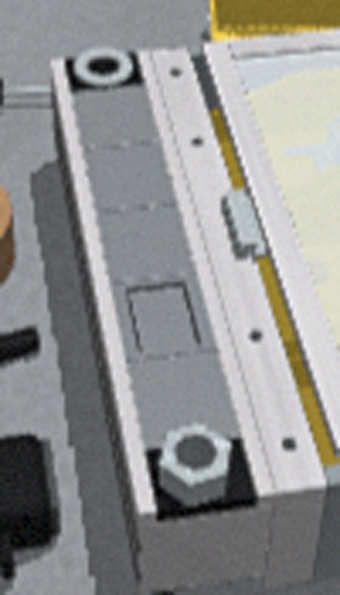

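Both zooms show the outlined opening in place 4 (fourth from the left), at about (386.3,226.8) in top and (318.2,248.5) in side. The other four tiles are plain.

```bash
cat > h.py <<'E'
import numpy as np
from rig import env
def cams(): return {n:env.read_camera(n) for n in("side","top")}
def ray(c,p):
    f=200/np.tan(np.radians(c["fovy"]/2)); d=np.array([(p[0]-c["cx"])/f,(p[1]-c["cy"])/f,1])
    R=np.array(c["R"]); return -R.T@np.array(c["t"]),R.T@d
def plane(c,p,z):
    o,d=ray(c,p); return o+d*(z-o[2])/d[2]
def tri(cs,pt,ps):
    o1,d1=ray(cs["top"],pt);o2,d2=ray(cs["side"],ps)
    k=np.linalg.lstsq(np.c_[d1,-d2],o2-o1,rcond=None)[0]
    a,b=o1+k[0]*d1,o2+k[1]*d2; return (a+b)/2,np.linalg.norm(a-b)
E
python3 - <<'E'
from h import *
np.set_printoptions(precision=4,suppress=True)
cs=cams()
T=lambda u,v:(250+(u+.5)/3.8-.5,190+(v+.5)/3.8-.5)
S=lambda u,v:(270+(u+.5)/3.4-.5,155+(v+.5)/3.4-.5)
print("key",tri(cs,T(518,140),S(164,318)))
for p in [T(518,140),T(122,134),T(688,143),T(120,85),T(688,95),T(120,182),T(688,191),T(47,195),T(761,212)]: print("top",plane(cs["top"],p,.1))
for p in [S(164,318),S(80,90),S(137,84),S(147,452),S(237,437)]: print("side",plane(cs["side"],p,.1))
E
```

```text
key (array([ 0.5071, -0.1285,  0.0988]), np.float64(0.0021996244305438686))
top [ 0.5059 -0.1281  0.1   ]
top [0.5079 0.0937 0.1   ]
top [ 0.5048 -0.2243  0.1   ]
top [0.5355 0.0954 0.1   ]
top [ 0.5321 -0.2258  0.1   ]
top [0.4812 0.0942 0.1   ]
top [ 0.4778 -0.2229  0.1   ]
top [0.4738 0.1343 0.1   ]
top [ 0.4663 -0.2634  0.1   ]
side [ 0.508  -0.1295  0.1   ]
side [0.4906 0.0983 0.1   ]
side [0.5331 0.0978 0.1   ]
side [ 0.4793 -0.2244  0.1   ]
side [ 0.5312 -0.2238  0.1   ]
```

Key at about (0.507, -0.129), with the surface at z≈0.099 from two views and yaw about -0.01. I'll close the fingers and square up the tool first.

Call:
play_rows([
  [[0,0,0],[0,0,0.11]],
  [[0,0,0],[0,0,0.11]],
  [[0,0,0],[0,0,0.11]],
  [[0,0,0],[0,0,0]],
], claw=1)

```text
time_s: 0.6
tool_pos: [0.176, -0.521, 0.2223]
tool_rot: [-0.0, 1.0, -0.003, -0.0]
wrist_force: [0.3, -0.6, -0.3]
gripper_width: 0.331
```

Call:
play_rows([
  [[3,-3.5,0],[0,0,0]],
  [[3,-3.5,0],[0,0,0]],
  [[3,-3.5,0],[0,0,0]],
  [[3,-3.5,0],[0,0,0]],
  [[3,-3.5,0],[0,0,0]],
])

```text
time_s: 1.1
tool_pos: [0.3276, -0.3451, 0.2225]
tool_rot: [0.0, 1.0, -0.001, 0.0]
wrist_force: [0.5, -0.2, 0.3]
gripper_width: -0.002
```

Call:
play_rows([
  [[3,-3.5,0],[0,0,0]],
  [[3,-3.5,0],[0,0,0]],
  [[3,-3.5,0],[0,0,0]],
  [[3,-3.5,0],[0,0,0]],
  [[3,-3.5,0],[0,0,0]],
])

```text
time_s: 1.6
tool_pos: [0.4785, -0.1706, 0.2225]
tool_rot: [0.0, 1.0, -0.0, 0.0]
wrist_force: [0.5, -0.0, -0.4]
gripper_width: 0.001
```

Call:
play_rows([
  [[3,-4,0],[0,0,0]],
  [[0,0,0],[0,0,0]],
  [[0,0,0],[0,0,0]],
])

```text
time_s: 1.9
tool_pos: [0.5079, -0.1317, 0.2222]
tool_rot: [0.0, 1.0, 0.0, -0.0]
wrist_force: [-0.7, -0.5, 0.2]
gripper_width: 0.004
```

Call:
play_rows([
  [[0,-0.2,2.5],[0,0,0]],
  [[0,0,2.5],[0,0,0]],
  [[0,0,2],[0,0,0]],
  [[0,0,1],[0,0,0]],
  [[0,0,0],[0,0,0]],
])

```text
time_s: 2.4
tool_pos: [0.5068, -0.1312, 0.1416]
tool_rot: [-0.0, 1.0, -0.002, -0.001]
wrist_force: [-0.2, -0.2, 0.7]
gripper_width: -0.004
```

```bash
python3 - <<'E'
from h import *
import cv2
cs=cams()
a=cs["side"]["color"][130:330,230:430,::-1]; b=cs["top"]["color"][150:350,280:480,::-1]
cv2.imwrite("pics/near.png",np.hstack([cv2.resize(x,(400,400),interpolation=cv2.INTER_CUBIC) for x in(a,b)]))
print(env.read_state()["tool_pos"],env.read_state()["wrist_force"])
E
```

```text
[ 0.50782868 -0.13123011  0.14324503] [ 0.75044503  0.47052926 -0.17135276]
```

View pics/near.png

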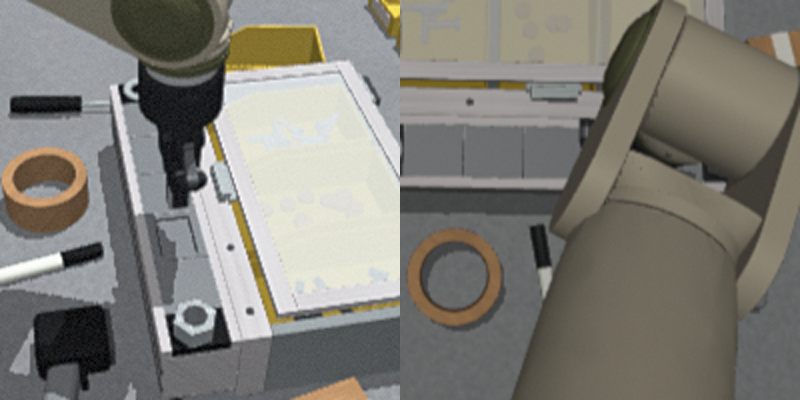

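```bash
python3 - <<'E'
from h import *
c=env.read_camera("side");f=200/np.tan(np.radians(c["fovy"]/2))
s=env.read_state();print(s["tool_pos"])
for z in(.118,.131,.0975):
    X=np.array(c["R"])@[.507,-.130,z]+c["t"];print(z,f*X[0]/X[2]+c["cx"],f*X[1]/X[2]+c["cy"])
E
```

```text
[ 0.50798969 -0.1311009   0.14346495]
0.118 317.5954531684835 242.64554782639988
0.131 317.6996203467851 238.35560909532168
0.0975 317.43565118978876 249.22670619972763
```

Call:
play_rows([
  [[0,-0.1,0.5],[0,0,0]],
  [[0,0,0.5],[0,0,0]],
  [[0,0,0.3],[0,0,0]],
  [[0,0,0],[0,0,0]],
])

```text
time_s: 2.95
tool_pos: [0.5075, -0.1293, 0.129]
tool_rot: [-0.0, 1.0, -0.002, -0.0]
wrist_force: [0.0, 0.8, 0.2]
gripper_width: -0.002
```

The tip in the side picture (about (320,232)) sits some 10 px higher than projected, so I'll look again before pressing.

```bash
python3 - <<'E'
from h import *
import cv2
c=env.read_camera("side");f=200/np.tan(np.radians(c["fovy"]/2))
a=c["color"][190:290,270:370,::-1]
a=cv2.resize(a,(600,600),interpolation=cv2.INTER_CUBIC)
s=env.read_state();print(s["tool_pos"]);p=s["tool_pos"]
for z in(0,-.025,-.012):
    X=np.array(c["R"])@(p+[0,0,z])+c["t"];u,v=f*X[0]/X[2]+c["cx"],f*X[1]/X[2]+c["cy"];print(z,u,v)
    cv2.circle(a,(int((u-270)*6),int((v-190)*6)),4,(0,0,255),-1)
cv2.imwrite("pics/near2.png",a)
E
```

```text
[ 0.50761906 -0.12936909  0.12925304]
0 317.9226766997706 238.6705661507089
-0.025 317.72019172296643 246.8160327233332
-0.012 317.82444351167965 242.62224277653044
```

View pics/near2.png

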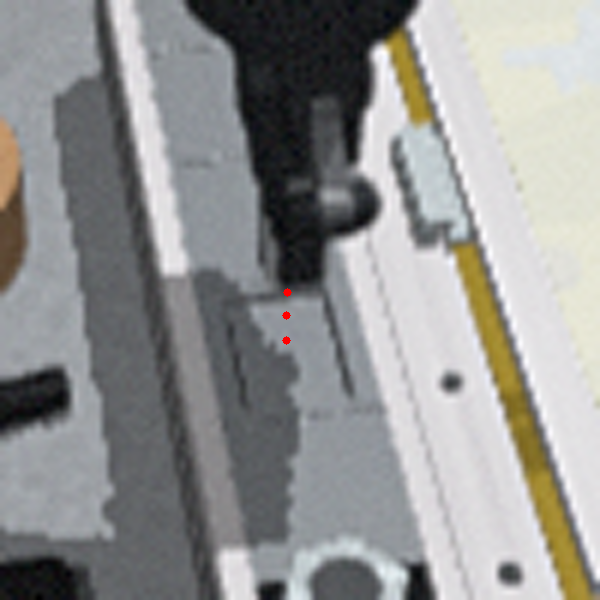

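```bash
python3 - <<'E'
from h import *
import cv2
c=env.read_camera("side")
a=c["color"][90:290,220:420,::-1]
a=cv2.resize(a,(600,600),interpolation=cv2.INTER_CUBIC)
a=np.clip((a/255.)**.45*255,0,255).astype(np.uint8)
cv2.imwrite("pics/near3.png",a)
E
```

```text
(no output)
```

View pics/near3.png

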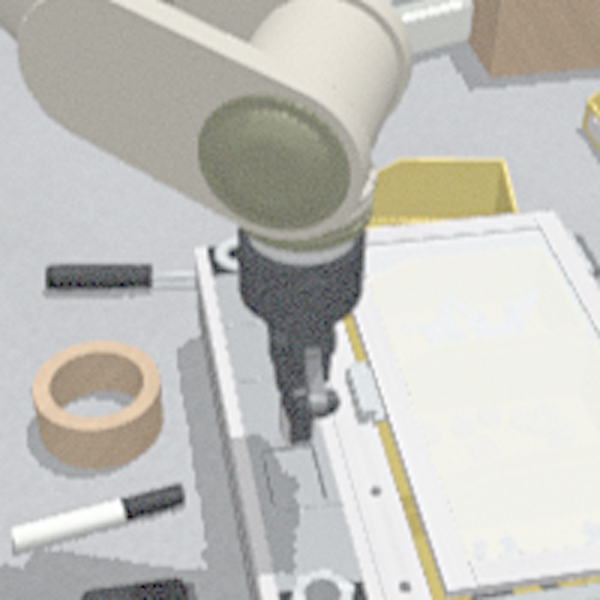

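The tip lines up in the image with the key's far edge, not its centre. Either it's higher than assumed or it's offset in y. I'll find out by feel, in small steps.

Call:
play_rows([
  [[0,0,0.2],[0,0,0]],
  [[0,0,0.1],[0,0,0]],
  [[0,0,0],[0,0,0]],
])

```text
time_s: 3.35
tool_pos: [0.5076, -0.1294, 0.1263]
tool_rot: [-0.0, 1.0, -0.002, -0.0]
wrist_force: [-0.3, -0.7, 0.2]
gripper_width: 0.001
```

Call:
play_rows([
  [[0,0,0.1],[0,0,0]],
  [[0,0,0.1],[0,0,0]],
  [[0,0,0],[0,0,0]],
])

```text
time_s: 3.65
tool_pos: [0.5076, -0.1294, 0.1243]
tool_rot: [-0.0, 1.0, -0.002, -0.0]
wrist_force: [-1.1, 0.2, -0.4]
gripper_width: -0.005
```

Call:
play_rows([
  [[0,0,0.1],[0,0,0]],
  [[0,0,0],[0,0,0]],
])

```text
time_s: 3.85
tool_pos: [0.5077, -0.1294, 0.1233]
tool_rot: [-0.0, 1.0, -0.002, -0.0]
wrist_force: [-0.4, -0.6, 0.8]
gripper_width: -0.005
```

Call:
play_rows([
  [[0,0,0.1],[0,0,0]],
  [[0,0,0.1],[0,0,0]],
  [[0,0,0],[0,0,0]],
])

```text
time_s: 4.15
tool_pos: [0.5076, -0.1294, 0.1213]
tool_rot: [-0.0, 1.0, -0.002, -0.0]
wrist_force: [0.0, -0.0, -0.2]
gripper_width: 0.004
```

```bash
python3 - <<'E'
from h import *
import cv2
c=env.read_camera("side")
a=c["color"][190:290,270:370,::-1]
a=cv2.resize(a,(600,600),interpolation=cv2.INTER_CUBIC)
a=np.clip((a/255.)**.6*255,0,255).astype(np.uint8)
cv2.imwrite("pics/near4.png",a)
for i in range(3): print(env.read_state()["wrist_force"]);env.read_camera("top")
E
```

```text
[ 0.32819636 -0.05222197  0.20967252]
[-0.59481629 -0.42759022 -0.16823815]
[-0.71185715 -0.07916681  0.18631532]
```

View pics/near4.png

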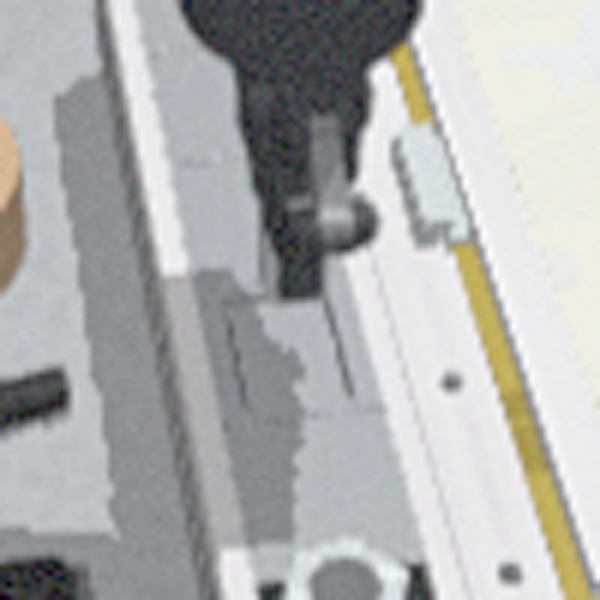

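```bash
python3 - <<'E'
from h import *
c=env.read_camera("side")
for px in [(270+282/6,190+298/6),(270+320/6,190+296/6),(320,239.5)]:
    o,d=ray(c,px)
    for y in(-.144,-.130): print(px,o+d*(y-o[1])/d[1])
E
```

```text
(317.0, 239.66666666666666) [ 0.50258268 -0.144       0.14308664]
(317.0, 239.66666666666666) [ 0.50560646 -0.13        0.12733446]
(323.3333333333333, 239.33333333333334) [ 0.51547911 -0.144       0.14149888]
(323.3333333333333, 239.33333333333334) [ 0.51885243 -0.13        0.12570367]
(320, 239.5) [ 0.50867836 -0.144       0.142362  ]
(320, 239.5) [ 0.51186736 -0.13        0.12659018]
```

No contact yet, and the ray onto the finger plane puts the tip near z≈0.13-0.14, so the tips stand higher than the text says. I'll go on down gently.

Call:
play_rows([
  [[0,0,0.1],[0,0,0]],
  [[0,0,0.1],[0,0,0]],
  [[0,0,0],[0,0,0]],
])

```text
time_s: 4.7
tool_pos: [0.5076, -0.1294, 0.1192]
tool_rot: [-0.0, 1.0, -0.002, -0.0]
wrist_force: [0.5, -0.2, -0.7]
gripper_width: 0.001
```

Call:
play_rows([
  [[0,0,0.1],[0,0,0]],
  [[0,0,0.1],[0,0,0]],
  [[0,0,0],[0,0,0]],
])

```text
time_s: 5.0
tool_pos: [0.5076, -0.1294, 0.1173]
tool_rot: [-0.0, 1.0, -0.002, -0.0]
wrist_force: [0.2, 0.6, -0.7]
gripper_width: -0.001
```

Call:
play_rows([
  [[0,0,0.1],[0,0,0]],
  [[0,0,0.1],[0,0,0]],
  [[0,0,0],[0,0,0]],
])

```text
time_s: 5.3
tool_pos: [0.5076, -0.1294, 0.1153]
tool_rot: [-0.0, 1.0, -0.002, -0.0]
wrist_force: [0.3, -0.7, 0.6]
gripper_width: 0.005
```

Call:
play_rows([
  [[0,0,0.2],[0,0,0]],
  [[0,0,0.2],[0,0,0]],
  [[0,0,0.2],[0,0,0]],
  [[0,0,0],[0,0,0]],
])

```text
time_s: 5.7
tool_pos: [0.5075, -0.1294, 0.1091]
tool_rot: [-0.0, 1.0, -0.002, -0.0]
wrist_force: [0.0, 0.1, -0.2]
gripper_width: -0.001
```

```bash
cat > look.py <<'E'
from h import *
import cv2,sys
c=env.read_camera("side")
a=c["color"][190:290,270:370,::-1]
a=cv2.resize(a,(600,600),interpolation=cv2.INTER_CUBIC)
a=np.clip((a/255.)**.6*255,0,255).astype(np.uint8)
t=env.read_camera("top")["color"][150:300,250:450,::-1]
cv2.imwrite(f"pics/{sys.argv[1]}.png",np.hstack([a[:, 100:500],cv2.resize(t,(400,300),interpolation=cv2.INTER_CUBIC)[np.r_[0:300,0:300]]]))
E
python3 look.py n5
```

```text
(no output)
```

View pics/n5.png

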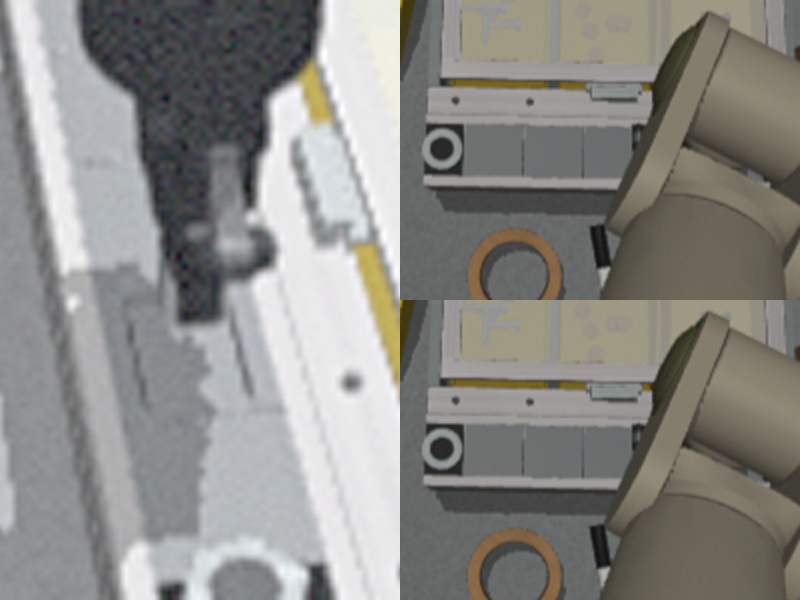

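Call:
play_rows([
  [[0,0,0.1],[0,0,0]],
  [[0,0,0.1],[0,0,0]],
  [[0,0,0.1],[0,0,0]],
  [[0,0,0],[0,0,0]],
])

```text
time_s: 6.2
tool_pos: [0.5076, -0.1294, 0.1063]
tool_rot: [-0.0, 1.0, -0.002, -0.0]
wrist_force: [-0.1, -0.8, -0.6]
gripper_width: -0.003
```

Call:
play_rows([
  [[0,0,0.1],[0,0,0]],
  [[0,0,0.1],[0,0,0]],
  [[0,0,0.1],[0,0,0]],
  [[0,0,0],[0,0,0]],
])

```text
time_s: 6.6
tool_pos: [0.5076, -0.1294, 0.1033]
tool_rot: [-0.0, 1.0, -0.002, -0.0]
wrist_force: [-0.2, -0.4, -0.2]
gripper_width: -0.003
```

```bash
python3 look.py n6; python3 -c "
from h import *
print(env.read_state())"
```

```text
{'time_s': 6.7, 'qpos': array([-4.75852064e-01,  4.56686869e-01,  1.55319230e+00,  2.10923294e-05,
        1.13179646e+00,  1.09910923e+00]), 'dq': array([ 0.00121462,  0.00042579, -0.00173261,  0.0011611 , -0.0001469 ,
        0.00174321]), 'joint_efforts': array([-2.56792657e-03, -4.44271195e+01, -1.87174773e+01, -8.76253216e-05,
       -2.10941289e-03, -2.62510423e-05]), 'tool_pos': array([ 0.50767045, -0.1294368 ,  0.10339912]), 'tool_rot': array([-2.74241647e-05,  9.99997821e-01, -2.08696423e-03, -3.25649544e-05]), 'wrist_force': array([-0.84031386,  0.20924968, -1.21375116]), 'wrist_torque': array([-0.00611066, -0.03233834, -0.03151165]), 'gripper_width': 0.001275790780052389}
```

View pics/n6.png

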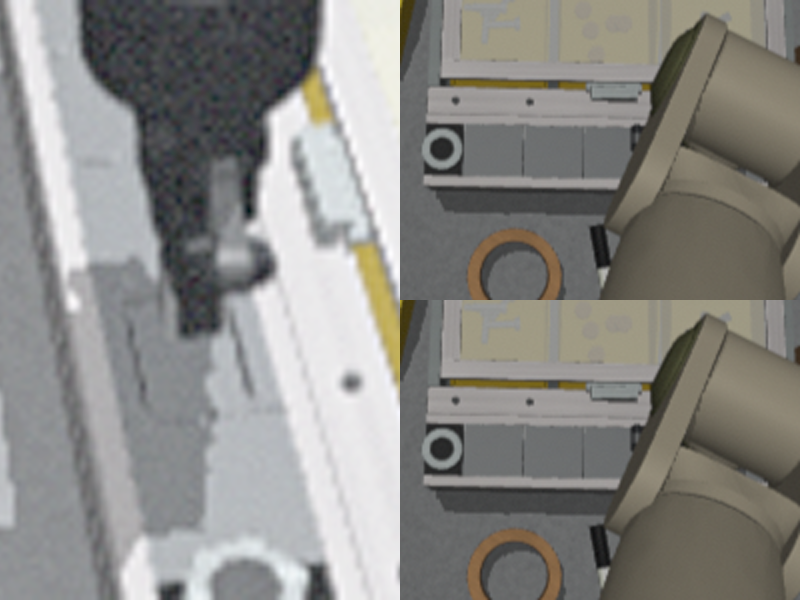

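The tip keeps descending freely and its picture moves as a pure z descent. That confirms it is still above the key, so the real tips are shorter than the text says.

Call:
play_rows([
  [[0,0,0.2],[0,0,0]],
  [[0,0,0.2],[0,0,0]],
  [[0,0,0.2],[0,0,0]],
  [[0,0,0.2],[0,0,0]],
  [[0,0,0],[0,0,0]],
])

```text
time_s: 7.2
tool_pos: [0.5075, -0.1294, 0.0951]
tool_rot: [-0.0, 1.0, -0.002, -0.0]
wrist_force: [-0.2, 0.4, -0.2]
gripper_width: -0.002
```

Call:
play_rows([
  [[0,0,0.1],[0,0,0]],
  [[0,0,0.1],[0,0,0]],
  [[0,0,0.1],[0,0,0]],
  [[0,0,0],[0,0,0]],
])

```text
time_s: 7.6
tool_pos: [0.5076, -0.1294, 0.0923]
tool_rot: [-0.0, 1.0, -0.002, -0.0]
wrist_force: [0.2, 0.5, 0.7]
gripper_width: -0.001
```

```bash
python3 look.py n7
```

```text
(no output)
```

View pics/n7.png

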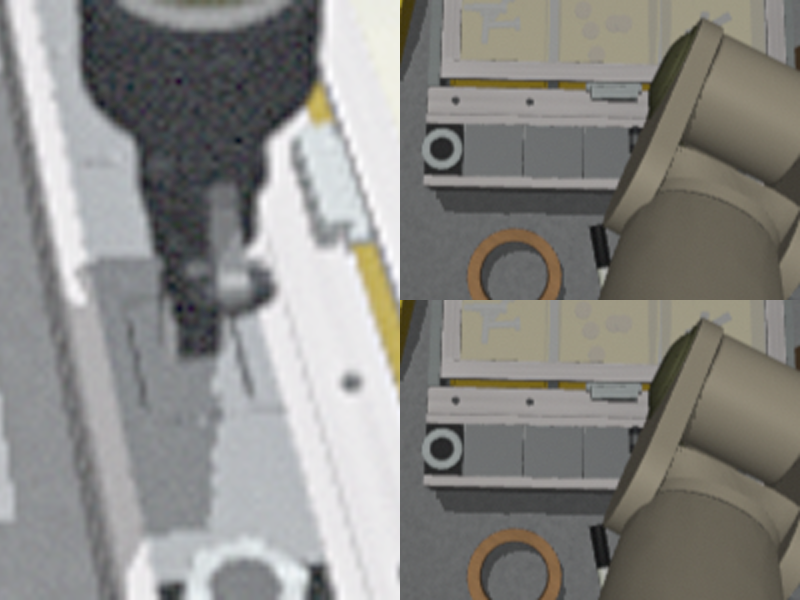

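Call:
play_rows([
  [[0,0,0.1],[0,0,0]],
  [[0,0,0.1],[0,0,0]],
  [[0,0,0.1],[0,0,0]],
  [[0,0,0],[0,0,0]],
])

```text
time_s: 8.1
tool_pos: [0.5076, -0.1294, 0.0893]
tool_rot: [-0.0, 1.0, -0.002, -0.0]
wrist_force: [-0.0, -0.4, -0.0]
gripper_width: 0.001
```

Call:
play_rows([
  [[0,0,0.1],[0,0,0]],
  [[0,0,0.1],[0,0,0]],
  [[0,0,0],[0,0,0]],
])

```text
time_s: 8.4
tool_pos: [0.5078, -0.1295, 0.0877]
tool_rot: [0.0, 1.0, -0.002, 0.0]
wrist_force: [-0.6, 1.1, 4.4]
gripper_width: 0.003
```

Call:
play_rows([
  [[0,0,0.1],[0,0,0]],
  [[0,0,0.1],[0,0,0]],
  [[0,0,0],[0,0,0]],
])

```text
time_s: 8.7
tool_pos: [0.5078, -0.1295, 0.0858]
tool_rot: [0.0, 1.0, -0.002, 0.0]
wrist_force: [-1.2, 0.7, 5.3]
gripper_width: -0.004
```

Contact is springy (4.4 N, then 5.3 N after 2 mm more), so this is the key. Pressing a bit further.

Call:
play_rows([
  [[0,0,0.1],[0,0,0]],
  [[0,0,0.1],[0,0,0]],
  [[0,0,0],[0,0,0]],
])

```text
time_s: 9.0
tool_pos: [0.5078, -0.1294, 0.0835]
tool_rot: [0.0, 1.0, -0.002, 0.0]
wrist_force: [-0.3, 1.0, 4.9]
gripper_width: 0.001
```

```bash
python3 look.py n8
```

```text
(no output)
```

View pics/n8.png

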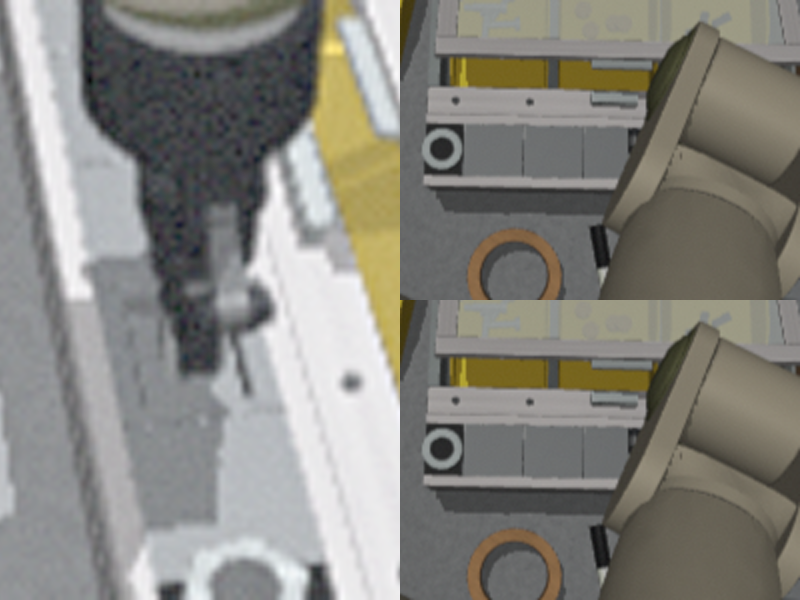

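The lid has sprung: the front edge is lifted in both views. Releasing the key straight up, slowly.

Call:
play_rows([
  [[0,0,-0.5],[0,0,0]],
  [[0,0,-1],[0,0,0]],
  [[0,0,-1],[0,0,0]],
  [[0,0,-0.5],[0,0,0]],
  [[0,0,0],[0,0,0]],
])

```text
time_s: 9.6
tool_pos: [0.508, -0.1296, 0.1143]
tool_rot: [0.0, 1.0, -0.002, 0.001]
wrist_force: [-0.3, -0.7, 0.0]
gripper_width: 0.0
```

Call:
play_rows([
  [[0,0,0],[0,0,0]],
  [[0,0,0],[0,0,0]],
  [[0,0,0],[0,0,0]],
  [[0,0,0],[0,0,0]],
  [[0,0,0],[0,0,0]],
])

```text
time_s: 10.1
tool_pos: [0.5076, -0.1294, 0.1133]
tool_rot: [-0.0, 1.0, -0.002, -0.0]
wrist_force: [0.2, -0.2, -0.0]
gripper_width: -0.002
```

Call:
play_rows([
  [[-1,0,-3],[0,0,0]],
  [[-1,0,-3],[0,0,0]],
  [[-1,0,-3],[0,0,0]],
  [[-1,0,-2],[0,0,0]],
  [[0,0,0],[0,0,0]],
])

```text
time_s: 10.6
tool_pos: [0.4678, -0.1296, 0.226]
tool_rot: [0.001, 1.0, -0.002, 0.002]
wrist_force: [0.3, 0.1, -0.2]
gripper_width: -0.005
```

Call:
play_rows([
  [[-2,3,0],[0,0,0]],
  [[-2,3,0],[0,0,0]],
  [[-2,3,0],[0,0,0]],
  [[-2,3,0],[0,0,0]],
  [[-2,3,0],[0,0,0]],
])

```text
time_s: 11.1
tool_pos: [0.3661, -0.2798, 0.2224]
tool_rot: [-0.001, 1.0, -0.002, -0.0]
wrist_force: [0.7, -0.3, -0.5]
gripper_width: 0.003
```

Call:
play_rows([
  [[-2,3,0],[0,0,0]],
  [[0,3,0],[0,0,0]],
  [[0,3,0],[0,0,0]],
  [[0,3,0],[0,0,0]],
  [[0,0,0],[0,0,0]],
])

```text
time_s: 11.6
tool_pos: [0.3462, -0.4015, 0.2216]
tool_rot: [-0.001, 1.0, -0.003, -0.0]
wrist_force: [-1.2, 1.1, -0.5]
gripper_width: 0.002
```

Call:
play_rows([
  [[0,0,0],[0,0,0]],
  [[0,0,0],[0,0,0]],
  [[0,0,0],[0,0,0]],
  [[0,0,0],[0,0,0]],
  [[0,0,0],[0,0,0]],
])

```text
time_s: 12.1
tool_pos: [0.3467, -0.3984, 0.2236]
tool_rot: [0.0, 1.0, -0.002, 0.0]
wrist_force: [1.1, -0.1, 0.1]
gripper_width: 0.0
```

Call:
play_rows([
  [[0,0,0],[0,0,0]],
  [[0,0,0],[0,0,0]],
  [[0,0,0],[0,0,0]],
  [[0,0,0],[0,0,0]],
  [[0,0,0],[0,0,0]],
])

```text
time_s: 12.6
tool_pos: [0.3465, -0.3988, 0.2234]
tool_rot: [-0.0, 1.0, -0.002, -0.0]
wrist_force: [-0.5, -0.4, -0.2]
gripper_width: -0.001
```

```bash
python3 - <<'E'
from h import *
import cv2,time
cs=cams()
a=np.vstack([cs[n]["color"][:,:,::-1] for n in("side","top")])
cv2.imwrite("pics/end.png",cv2.resize(a,(480,600),interpolation=cv2.INTER_AREA))
cv2.imwrite("pics/end_side.png",cs["side"]["color"][:,:,::-1])
s=env.read_state();print(s["time_s"],s["tool_pos"],s["wrist_force"])
E
```

```text
12.7 [ 0.3465347  -0.3987898   0.22343251] [ 0.29920428 -0.20492339  0.1171041 ]
```

View pics/end.png

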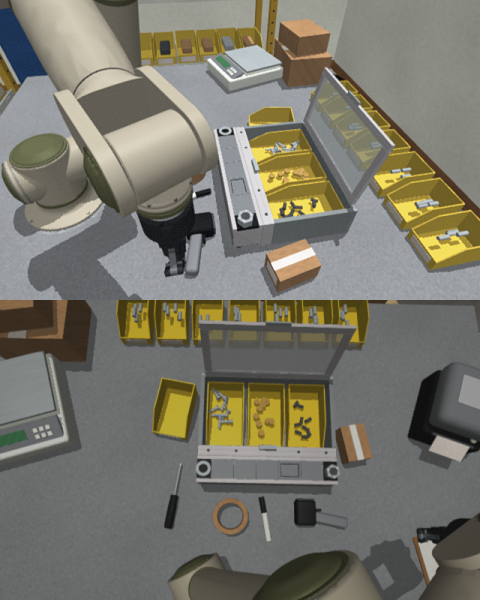

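View pics/end_side.png

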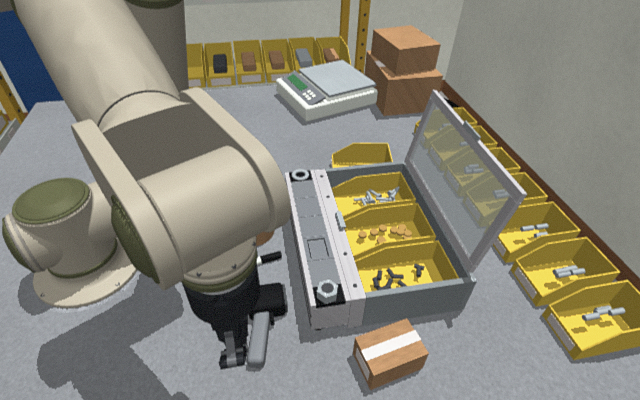

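The side view shows the lid standing open past vertical (top edge about (435,95)-(522,190)), the key outline at rest, and every loose thing in place. I'll wait a little to check the lid is still, then hand in.

Call:
play_rows([
  [[0,0,0],[0,0,0]],
  [[0,0,0],[0,0,0]],
  [[0,0,0],[0,0,0]],
  [[0,0,0],[0,0,0]],
  [[0,0,0],[0,0,0]],
])

```text
time_s: 13.2
tool_pos: [0.3466, -0.3988, 0.2234]
tool_rot: [0.0, 1.0, -0.002, 0.0]
wrist_force: [0.9, 0.3, 0.2]
gripper_width: 0.005
```

```bash
python3 - <<'E'
from h import *
import cv2
b=cv2.imread("pics/end_side.png"); c=env.read_camera("side"); a=c["color"][:,:,::-1]
g=lambda x:cv2.GaussianBlur(x,(5,5),0).astype(int)
d=abs(g(a)-g(b)).max(2)[80:290,400:530]; print("lid px changed",(d>25).sum())
# lid angle: top corner of the lid's right side vs rear hinge, in plane of lid's side (y~-0.25)
t=cv2.imread("pics/top0.png"); e=env.read_camera("top")["color"][:,:,::-1]
m=abs(g(t)-g(e)).max(2)>30
print("changed px: lower-left things",m[210:325,210:265].sum(),"tape/marker",m[255:325,280:365].sum(),"scanner",m[255:310,385:470].sum(),"carton",m[160:220,450:500].sum(),"spare",m[100:190,200:262].sum(),"washer",m[210:240,258:285].sum(),"nut",m[215:242,430:456].sum())
k,r=tri({"top":env.read_camera("top"),"side":c},(0,0),(0,0))
print(env.read_state()["time_s"])
E
```

```text
lid px changed 0
changed px: lower-left things 0 tape/marker 0 scanner 0 carton 0 spare 0 washer 0 nut 0
13.35
```

```bash
python3 -c "
from rig import env
env.close_job()"
```

```text
the job is handed in; nothing more can be done
```

The pick box is open, and I handed the job in at about 13.4 s. `close_job` gives no verdict, so the result rests on my own checks.

- **Finding the key:** the recessed key's outline showed in both cameras at place 4. Triangulated, it sits at about (0.507, -0.129, 0.099), and the two rays passed 2 mm apart. I did not feel the other four tiles.
- **Pressing:** I lowered the closed fingertips in small steps. Contact was springy at 4–5 N, and the catch let go within about 5 mm of travel. I then released the key straight up and moved the arm clear.
- **Last checks:**
  - The lid stands open past vertical, by eye; I did not measure its angle. Side views more than half a second apart show no change in it.
  - The key looks back at rest.
  - The wrist force is only noise.
  - The top view shows no pixel change around any of the loose things.
- **Disagreement:** contact came with the TCP at z≈0.089, about 34 mm lower than a fingertip 25 mm ahead of it would give. The side view also showed the tips higher than that. I relied on the camera and the force reading instead and did not find the cause.

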